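Release and slide off the filter cover

TASK

Open the grey filter box on the steel bench: press its black snap tab down until the metal cover springs free, then push the cover along its rails, right off its seat and past the tab, so that it lies flat on the tray at the other end of the box and the tab has come back up. Only press and push: do not lift the cover, and leave the spray can, the brass disc and the mallet as they are.

Things in the scene. Friction and masses are not known exactly. Their poses are not given: they have to be found in the camera images.
- filter_box: fixed grey filter box, 130 wide (x), 328 long (y), origin at the centre of its underside on the bench, z up. The cover slides along +y. In mm from -y to +y: end wall with spring pins (y -165 to -145, 74 high), cover's seat (to -25, 60 high), snap tab (-24 to +5), tray (to the end stop). Steel rails along both sides, inner faces at x = +-57, 68 high.
- tray (a point): point on the tray's surface, 56 mm above the bench, where the middle of the cover may come to lie (box y = +80). The end stop, 12 high, stands 75 mm further along +y: against it the cover's middle is at box y = +100. Axes as the box's.
- cover: loose aluminium cover, 0.25 kg, 110 x 110 x 6 mm, origin at the centre of its underside, axes as the box's; at the start on the seat, +y edge against the tab. With the tab down, spring pins push it about 10 mm along +y over the tab, which then stays down until the cover has passed (origin beyond box y = +60). Pushing it on takes under 5 N.
- ridge (a point): top centre of the push ridge on the cover, 23 mm above the cover's underside and 25 mm towards +y from its middle; the ridge is 60 long (x), 8 thick (y) and stands 17 above the cover's top. Moves with the cover.
- tab_top (a point): centre of the top face of the black snap tab, 40 (box x) by 29 (box y); at the start 72 above the bench, 6 above the cover's top. Moves with the tab.
- tab (a joint): travel of the snap tab, m: 0 up (locking the cover), grows as it is pressed straight down, 0.016 bottomed (top level with the tray). The cover comes free at about 0.012. Pressing takes about 3 to 8 N; a spring brings it back up when nothing is on it.
- spray_can: spray can standing beside the box, 60 diameter, 120 high, origin at the centre of its underside; leave alone
- brass_disc: brass-coloured metal disc, 70 diameter, 12 thick, lying on the bench beside the box, origin at the centre of its underside; leave alone
- mallet: wooden mallet lying beside the box, head 60 diameter by 100 long along its y, handle 22 diameter reaching to y = +218, origin under the head's centre on the bench; leave alone
There are look-alikes about, which are no part of the job. Several things have the shape of the cover; the one meant has the colours described above.

How it is judged:
On the way, in this order (a step that is already met when the one before it is completed fails the run):
1. the tab is pressed in while the cover is still on its seat (value of joint tab above 0.012 m and y of cover in the frame of filter_box below -0.04 m), for 0.1 s.
2. the cover is off its seat, past the tab (y of cover in the frame of filter_box above 0.061 m), for 0.1 s.
At the end, for the whole second after the job is handed in: the cover rests flat (within 0.05 rad) on the tray between the rails, past the tab (its origin 60 to 106 mm along the box's +y), at rest; the tab is back up (under 4 mm of travel) (y of cover in the frame of filter_box between 0.06 and 0.106 m and x of cover in the frame of filter_box between -0.015 and 0.015 m and z of cover in the frame of filter_box between 0.052 and 0.0585 m and angle between cover's own z axis and vertical below 0.05 rad and value of joint tab below 0.004 m and linear speed of cover below 0.01 m/s); the robot touches nothing.
It fails at once if the cover is lifted (12 mm or more above its seat) or tipped (z of cover in the frame of filter_box above 0.072 m or angle between cover's own z axis and vertical above 0.3 rad).
It fails at once if the spray can, disc or mallet is shifted by more than 20 mm or tipped (distance of any of spray_can, brass_disc, mallet from where it was at the start of the episode above 0.02 m or angle between any of spray_can, brass_disc, mallet's own z axis and vertical above 0.3 rad).
It also fails if it takes over 38 s, if anything falls off the work surface, if the arm or the gripper's body presses on something with over 40 N, if the wrist force passes 120 N, or if a joint passes its speed limit or range.

ROBOT

A 7-joint arm with a two-finger parallel gripper is mounted at the origin on the work surface. World frame = base frame: x ahead of the robot, y to its left, z up, the work surface at z = 0. Lengths are in m, angles in rad, forces in N, time in s.
With the tool pointing down it reaches from about 0.4 to 0.9 m from the base axis. Payload 5.5 kg.
Tool frame: the origin (TCP) lies midway between the tips of the shut fingers; the grasp point (between the pads) lies 19 mm behind it (manip.grip_depth is the distance from the TCP to the grasp point, in m); z points along the fingers, y is the line along which they close (so a half turn about z gives the same grasp; the last joint's range is limited). The gripper opens to 92 mm and grips with 3 to 60 N. Pads are 19 mm wide; open, the fingers measure 130 mm over their backs; the gripper's body (75 mm by 190 mm) begins 47 mm behind the grasp point.
Start: joints at [-0.913, 0.501, -0.427, 1.55, 0.221, 1.138, -0.21], TCP at [0.25, 0.6, 0.227] pointing down, gripper open.
Joint ranges: [-2.88, 2.88], [-0.31, 2.03], [-1.54, 1.56], [0.2, 2.42], [-1.41, 4.55], [0.19, 2.02], [-2.57, 2.57]. Speed limits (rad/s): [2.57, 2.57, 3.14, 3.14, 3.14, 3.14, 3.14].

INTERFACE

Orientations are given as a unit quaternion [x, y, z, w].
In Python, from bench import manip, effector, viewer gives the robot as it stands. Calls block until the motion is done:
- manip.move_pose(position, orientation): joint-space move of the TCP to a pose.
- manip.servo_line(position, ori=None, vel=0.15): straight line of the TCP; ori=None keeps the orientation; vel is the mean speed in m/s.
- manip.movej(angles): joint-space move.
- effector.open_jaws() and effector.close(f_grip=None): open the fingers fully, or close them until they stop; f_grip is the grip in N (None keeps the last).
- manip.sleep(seconds).
- manip.solve_ik(position, orientation): joint angles nearest the present ones, or None.
- viewer.get_image(name): name is "scene" or "top" or "wrist"; returns the picture (480x640x3 uint8, red, green, blue); there is no depth.
- viewer.get_calibration(name): a dict with "vfov" (degrees; the focal length in pixels is half the picture's height over the tangent of half this angle, whatever the lens; pixels are square), "cx", "cy" (the principal point, pixels), "eye" and "attitude" of the camera in the world. Camera axes: x right, y down, z forward; pixel columns grow to the right and rows downward; lengths in m; the calibration is good to about 2 mm. A picture is of the moment at which its call begins: read the wrist's pose just before it. get_calibration takes no time and is no camera call; for the wrist camera it gives the pose at the moment of the call.
A pose or a line that the arm cannot do raises manip.PlanningError and nothing moves.
- manip.hand_in(): hands the job in; it is judged then, once.
Readings, each from a call of its own:
- manip.current_clock(): time.
- manip.current_q(): joint angles.
- manip.current_joint_velocities(): joint speeds.
- manip.current_tau(): joint torques, N m.
- manip.current_tool_pos(): TCP position.
- manip.current_tcp_rot(): TCP orientation.
- manip.current_force(): force on the tool from outside, world axes, zero at the start.
- manip.current_wrist_torque(): the same for the moment, N m.
- manip.current_finger_gap(): finger opening in m.
- manip.current_gripper_force(): force on a finger pad.
Only numpy, scipy, OpenCV 4.12 (cv2) and the standard library are available. Lean on these libraries where they do the work, as an engineer would, in place of code of your own. Each camera call takes 0.05 s, during which the arm holds its last target. There are 200 camera calls.

## Working session

There is one attempt and no reset: what is moved stays moved. The work goes in short steps, each a Python script; the robot and the scene stay as the last script left them, time stands still between calls to the robot, and variables do not carry over. Pictures are saved under pics/ and viewed, at most 10 in all, crops included, and the job is handed in when it is done.

```bash
mkdir -p pics
python3 - <<'E'
from bench import manip, effector, viewer
import cv2
for n in ("scene","top"):
    im=viewer.get_image(n); cv2.imwrite(f"pics/{n}0.png",im[:,:,::-1]); print(n,viewer.get_calibration(n))
print(manip.current_clock(),manip.current_tcp_rot())
E
```

```text
scene {'vfov': 50.918373073706846, 'cx': 314.4552638332235, 'cy': 242.59621930537992, 'eye': array([ 0.86874773, -0.46173641,  0.76009837]), 'attitude': array([ 0.90079266,  0.30022966, -0.09186394, -0.29999292])}
top {'vfov': 54.710243935885494, 'cx': 318.40301849900465, 'cy': 237.31165002345074, 'eye': array([ 0.35483523, -0.07642229,  1.03165935]), 'attitude': array([ 0.72782312, -0.67683136,  0.07692012, -0.07909553])}
0.1 [ 1.96099361e-01  9.80583630e-01 -8.66027825e-04 -1.88594948e-04]
```

View pics/top0.png

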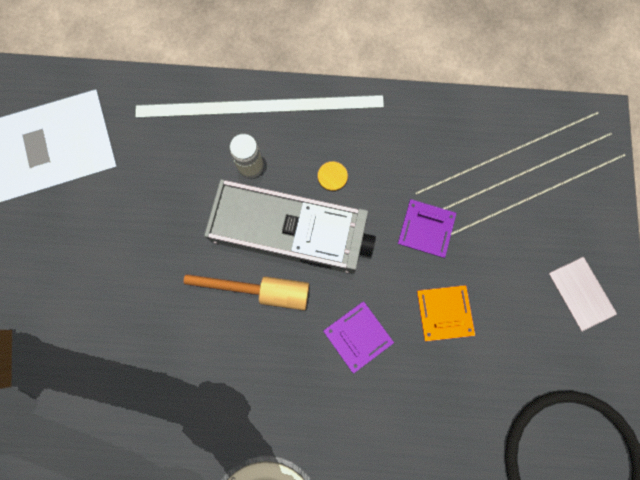

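View pics/scene0.png

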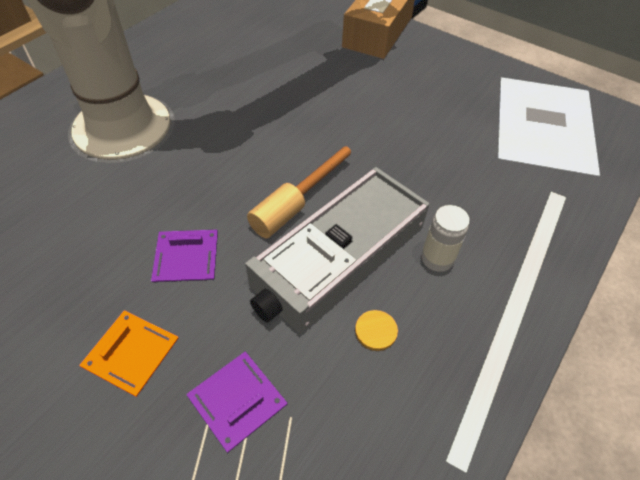

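Look-alikes of the cover in the top view: purple plates (427,228) and (358,338), an orange plate (446,313), and the aluminium plate in the box (322,233). I choose the one in the box. The black tab is at (290,224), and the black knob at (368,245) is not the tab. The box's +y points to image left. Next is a close crop to check this.

Run:
```python
import cv2
im=cv2.imread("pics/top0.png")[170:285,195:385]
cv2.imwrite("pics/crop.png",cv2.resize(im,None,fx=4,fy=4,interpolation=cv2.INTER_CUBIC))
```

```text
(no output)
```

View pics/crop.png

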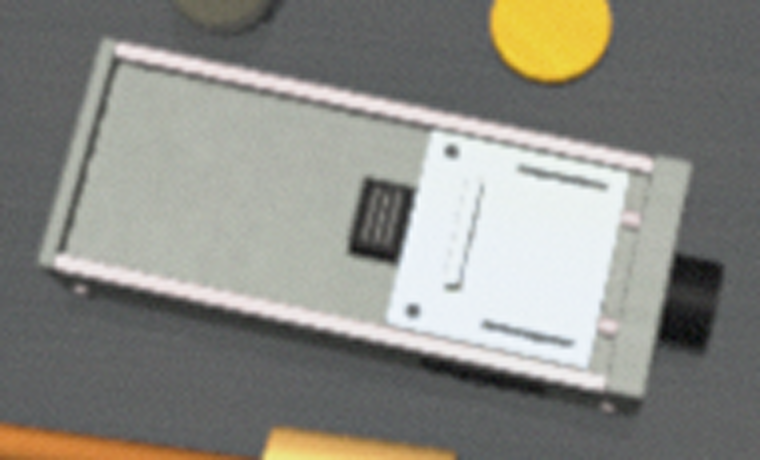

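```bash
cat > h.py <<'E'
import numpy as np
from scipy.spatial.transform import Rotation as R
from scipy.optimize import least_squares
def project(P,c):
    p=R.from_quat(c["attitude"]).inv().apply(np.asarray(P)-c["eye"])
    f=240/np.tan(np.radians(c["vfov"])/2)
    return np.c_[c["cx"]+f*p[:,0]/p[:,2], c["cy"]+f*p[:,1]/p[:,2]]
def box2w(pose,P): return R.from_euler("z",pose[2]).apply(P)+[pose[0],pose[1],0]
def fit(B,uv,c,p0):
    r=least_squares(lambda p:(project(box2w(p,B),c)-uv).ravel(),p0)
    return r.x,r.fun.reshape(-1,2)
E
python3 - <<'E'
from h import *
from bench import viewer
c=viewer.get_calibration("top")
D=[[108,40,65,163,68],[42,264,-65,163,68],[691,160,65,-165,74],[640,397,-65,-165,74],
[432,130,55,-25,66],[628,172,55,-135,66],[590,366,-55,-135,66],[388,324,-55,-25,66],
[365,178,20,5,72],[413,188,20,-24,72],[397,262,-20,-24,72],[350,254,-20,5,72]]
D=np.array(D,float); uv=D[:,:2]/4+[195-.375,170-.375]
p,res=fit(D[:,2:]/1e3,uv,c,[.4,0,1.5])
print(p,np.degrees(p[2])); print(res.round(1))
B=np.array([[0,-9.5,72],[0,-55,83],[0,80,56],[0,-80,60]])/1e3
print(box2w(p,B))
E
```

```text
[ 0.59631284  0.00627559 -0.14597908] -8.363984914471219
[[-1.4  0.1]
 [-0.9  0.6]
 [ 0.1  0.7]
 [ 0.8  0.1]
 [ 0.3  0.1]
 [ 1.   0.2]
 [ 0.   0.8]
 [-0.3  0.2]
 [-0.3 -0.4]
 [ 0.9 -0.1]
 [ 0.6 -0.8]
 [-0.9 -1.7]]
[[ 0.59493096 -0.00312337  0.072     ]
 [ 0.58831248 -0.04813943  0.083     ]
 [ 0.60794974  0.08542471  0.056     ]
 [ 0.58467595 -0.07287353  0.06      ]]
```

Fit is consistent: residuals are about 1 px (2 mm) and the sizes match. Moving to hover with the fingers shut, then a wrist look to refine.

```bash
cat >> h.py <<'E'
def quat(yaw,s):
    ty=s*np.array([np.cos(yaw),np.sin(yaw),0]); tz=np.array([0,0,-1.])
    return R.from_matrix(np.c_[np.cross(ty,tz),ty,tz]).as_quat()
E
python3 - <<'E'
from h import *
from bench import manip, effector, viewer
import cv2
p=[0.5963,0.0063,-0.1460]
sol=[]
for s in (1,-1):
    q=quat(p[2],s); a=[manip.solve_ik(box2w(p,[0,y,z]),q) for y,z in((0.0,.25),(0,.06),(-.12,.12),(.12,.07))]
    print(s,[None if i is None else np.round(i,2).tolist() for i in a]); 
    if all(i is not None for i in a): sol.append((np.abs(a[0]-manip.current_q()).max(),s))
s=min(sol)[1]; print("s",s)
effector.close(5)
manip.move_pose(box2w(p,[0,-.02,.26]),quat(p[2],s))
c=viewer.get_calibration("wrist"); im=viewer.get_image("wrist")
np.save("wc.npy",c,allow_pickle=True)
cv2.imwrite("pics/w1.png",im[:,:,::-1]); print(c,manip.current_clock(),manip.current_finger_gap())
B=np.array([[55,-25,66],[55,-135,66],[-55,-135,66],[-55,-25,66],[20,5,72],[-20,5,72],[65,163,68]])/1e3
print(project(box2w(p,B),c).round())
ct=viewer.get_calibration("top")
g=lambda uv,z:least_squares(lambda w:(project([[w[0],w[1],z]],ct)-uv).ravel(),[.6,0]).x
Q=g([244,146],.12); print("can box",R.from_euler("z",-p[2]).apply([Q[0]-p[0],Q[1]-p[1],0]))
E
```

```text
1 [[-0.12, 0.35, 0.09, 1.68, -0.03, 1.11, -0.17], [-0.11, 0.58, 0.07, 1.82, -0.06, 0.74, -0.15], [0.02, 0.49, 0.17, 1.81, -0.1, 0.85, 0.09], [-0.23, 0.61, -0.02, 1.73, 0.02, 0.8, -0.4]]
-1 [[0.8, 0.71, -1.3, 1.65, 0.7, 1.34, 2.39], [-0.89, 1.14, 1.35, 1.85, -1.2, 1.26, -2.44], [-0.71, 0.99, 1.35, 1.83, -1.04, 1.25, -2.31], [0.19, 0.69, -0.59, 1.72, 0.48, 0.88, 2.38]]
s 1
{'vfov': 67.99847640750676, 'cx': 315.3441314807435, 'cy': 242.36745884936218, 'eye': array([0.60572822, 0.06398427, 0.41839411]), 'attitude': array([ 0.98733989, -0.07058338, -0.00997066,  0.14169865])} 4.0833 0.000494077434358056
[[368. 224.]
 [364. 321.]
 [264. 321.]
 [260. 223.]
 [335. 195.]
 [294. 195.]
 [390.  12.]]
can box [0.13248298 0.11853877 0.        ]
```

View pics/w1.png

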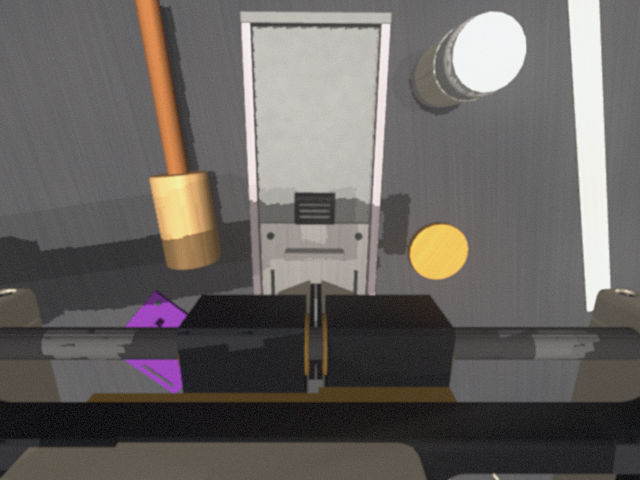

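The wrist picture agrees with the prediction to about 2 px: tab +y edge at (295..335,194), cover edge at row 223, tray corner at (390,13). The can at box (0.13, 0.12) clears the gripper body. Pressing the +y half of the tab, so the cover can spring out without meeting the finger.

Run:
```python
from h import *
from bench import manip, effector, viewer
import cv2
p=[0.5963,0.0063,-0.1460]
manip.servo_line(box2w(p,[0,.002,.09]),vel=.12)
f0=manip.current_force()
manip.servo_line(box2w(p,[0,.002,.073]),vel=.05); print(manip.current_force()-f0)
for z in (.066,.061,.0590,.0580):
    manip.servo_line(box2w(p,[0,.002,z]),vel=.03); manip.sleep(.15)
    print(z,manip.current_tool_pos()[2].round(4),(manip.current_force()-f0).round(1))
manip.sleep(.3)
manip.servo_line(box2w(p,[0,.002,.11]),vel=.1)
manip.servo_line(box2w(p,[0,-.072,.11]),vel=.12)
print(manip.current_clock())
im=viewer.get_image("top"); cv2.imwrite("pics/t2.png",cv2.resize(im[150:290,180:390,::-1],None,fx=3.5,fy=3.5))
c=viewer.get_calibration("wrist"); im=viewer.get_image("wrist"); cv2.imwrite("pics/w2.png",im[:,:,::-1])
for cy in(-.08,-.07): print(cy,project(box2w(p,[[.055,cy+.055,.066],[-.055,cy+.055,.066]]),c).round())
```

```text
[ 0.34795279 -0.14811136  0.96369979]
0.066 0.0658 [-0.2 -0.9  0.7]
0.061 0.0608 [-1.  -0.5  0.8]
0.059 0.0591 [-0.3  0.   1.8]
0.058 0.0581 [ 0.1 -0.1  0.4]
9.6833
-0.08 [[409. 195.]
 [217. 195.]]
-0.07 [[411. 177.]
 [215. 177.]]
```

View pics/w2.png

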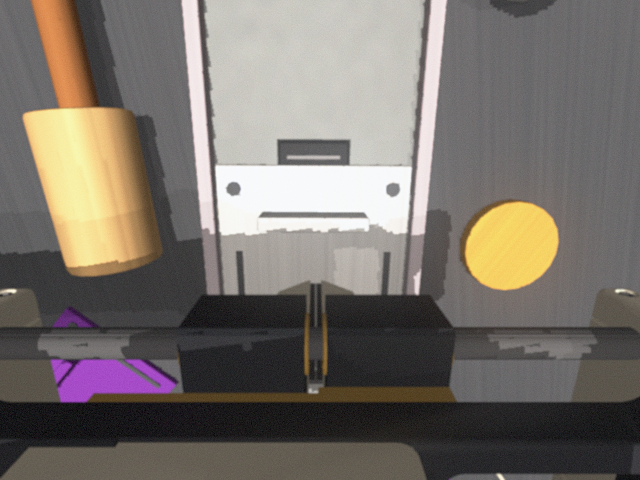

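The wrist picture shows the cover sprung free: its edge is at row 165, about 15 mm on, it is flat, and it lies over the lowered tab at (313,152). The ridge is at (313,220), ahead of the finger. Now the descent behind the ridge and the push.

Run:
```python
from h import *
from bench import manip, effector, viewer
import cv2
p=[0.5963,0.0063,-0.1460]
f0=manip.current_force()
manip.servo_line(box2w(p,[0,-.072,.0715]),vel=.06); print((manip.current_force()-f0).round(1))
for y in (-.05,-.02,.02,.06,.08,.096):
    manip.servo_line(box2w(p,[0,y,.0705]),vel=.05)
    print(y,manip.current_clock(),(manip.current_force()-f0).round(1),manip.current_tool_pos().round(4))
manip.sleep(.2)
manip.servo_line(box2w(p,[0,.085,.0715]),vel=.05)
manip.servo_line(box2w(p,[0,.06,.2]),vel=.15)
manip.servo_line(box2w(p,[0,-.03,.26]),vel=.2)
c=viewer.get_calibration("wrist"); im=viewer.get_image("wrist"); cv2.imwrite("pics/w3.png",im[:,:,::-1])
print(manip.current_clock())
for cy in(.07,.085,.1): print(cy,project(box2w(p,[[.055,cy+.055,.062],[-.055,cy+.055,.062],[.055,cy-.055,.062],[-.055,cy-.055,.062]]),c).round().tolist())
print(project(box2w(p,np.array([[20,5,72],[-20,5,72],[20,5,56],[-20,5,56]])/1e3),c).round().tolist())
```

```text
[-0.7  0.6  1. ]
-0.05 11.1667 [-1.7  0.6  1. ] [ 0.589  -0.0425  0.0705]
-0.02 11.9167 [-0.8 -0.8  0.5] [ 0.5935 -0.0131  0.0705]
0.02 12.8667 [-1.2 -0.4  0.3] [0.5994 0.0261 0.0706]
0.06 13.8167 [-1.4 -1.5  0.6] [0.6051 0.0657 0.0706]
0.08 14.3667 [-0.9 -0.6 -0.3] [0.6079 0.0865 0.0704]
0.096 14.8333 [-1.5 -1.1  0.3] [0.6103 0.1023 0.0705]
17.175
0.07 [[376.0, 49.0], [254.0, 49.0], [370.0, 173.0], [259.0, 173.0]]
0.085 [[377.0, 30.0], [253.0, 30.0], [371.0, 157.0], [258.0, 157.0]]
0.1 [[378.0, 11.0], [252.0, 11.0], [372.0, 141.0], [257.0, 141.0]]
[[335.0, 184.0], [294.0, 184.0], [334.0, 183.0], [295.0, 182.0]]
```

View pics/w3.png

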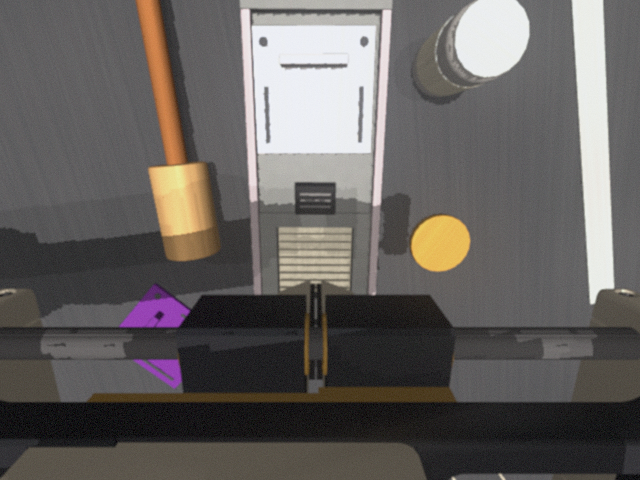

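The cover lies flat on the tray with edges at rows 25 and 154, so y ≈ 0.088. The can, disc and mallet have not moved. The tab at (315,198) looks up; I'll confirm its height with the scene camera.

Run:
```python
from h import *
from bench import manip, viewer
import cv2
p=[0.5963,0.0063,-0.1460]
manip.servo_line(box2w(p,[-.12,-.06,.36]),vel=.25)
c=viewer.get_calibration("scene"); im=viewer.get_image("scene")[:,:,::-1]
x0,y0,s=230,150,4
o=cv2.resize(im[y0:y0+145,x0:x0+200],None,fx=s,fy=s,interpolation=cv2.INTER_CUBIC)
for z,col in((.072,(0,255,0)),(.056,(0,0,255))):
    uv=project(box2w(p,[[.02,.005,z],[-.02,.005,z],[-.02,-.024,z],[.02,-.024,z]]),c)
    for u in uv: cv2.circle(o,tuple(int(round(v)) for v in ((u-[x0,y0]+.5)*s)),3,col,-1)
cv2.imwrite("pics/s3.png",o); print(manip.current_clock())
```

```text
18.0083
```

View pics/s3.png

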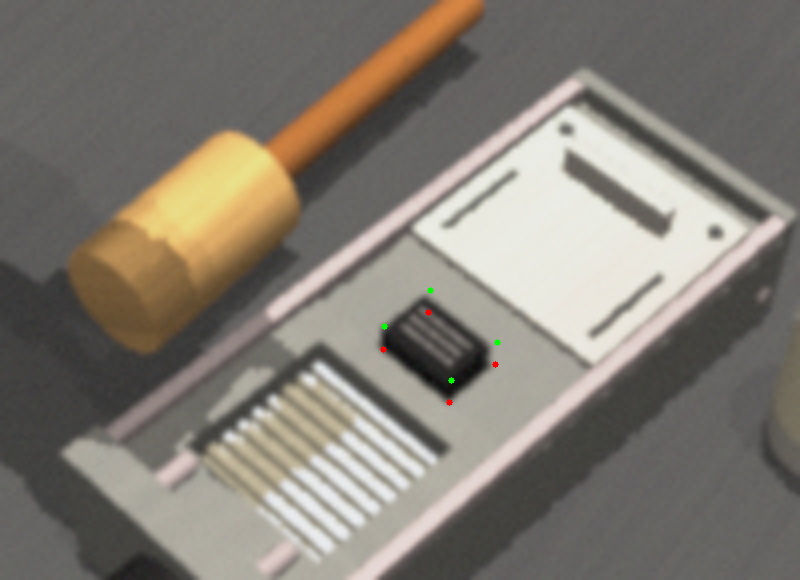

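The tab shows its raised sides and its top matches the "up" (green) marks. The cover is flat on the tray.

```bash
python3 -c "
from bench import manip
print(manip.hand_in())"
```

```text
the job is handed in; nothing more can be done
None
```

The job is handed in, with no verdict shown: the tab was pressed, the cover was pushed flat onto the tray at about box y = +88 mm, the tab came back up, and the can, disc and mallet were not touched.

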